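# Count the servos of a lab dispenser

## Task

Count all the servos on the scale: take the brass weight off its pan and stand it on the bench, pull up the dispenser's spring plunger and twist it into its rest notch so that it stays up by itself, hold the grey bin under the chute and push the paddle back with the bin's front until all the servos in the chute have slid into it, and put the servos lying on the bench in as well. Set the bin flat on the middle of the scale's pan and press the scale's round count key, and also twist the plunger back so that its pin drops fully home and locks the closed gate. Leave the tower and the mug alone.

Things in the scene. Friction and masses are not known exactly. Their poses are not given: they have to be found in the camera images.
- plunger (a joint): height by which the dispenser's spring plunger is pulled up, m: 0 = fully home, pin locking the gate. A cross pin sits in a deep slot: lift above 0.0155 before it will twist; 0.012 when let go in the rest notch (4 mm deep); stop at 0.020. Spring: 5 N down at home, 12 N at the top
- tgrip (a joint): twist of the plunger's T-grip, rad, counter-clockwise seen from above: 0 = home slot, 1.31 = rest notch (each with about 0.1 play); stops at -0.15 and 1.45. In between, the cross pin rides on the sleeve's top (plunger = 0.016). To go home: lift out of the notch, twist back to 0, let it down
- tgrip_mid (a point): centre of the black T-grip bar, on the plunger's vertical axis: bar 46 long (x of this frame) x 13 wide (y) x 16 mm high; rises and turns with the grip. Under it a stem of 5 mm radius; the fixed cam sleeve (17 mm radius) has its top 27 mm below this point when home
- gate (a joint): angle of the dispenser's rocker gate, rad: 0 = closed, spring-loaded shut, its stop plate standing 14 mm up through the slot in the chute floor; from about 0.24 the stop is below the floor and servos slide out; limit 0.40. Locked at 0 while the plunger is home
- paddle_face (a point): centre of the front face of the black push paddle (64 wide x 58 mm high) that hangs from the gate below the chute; x of this frame points back under the chute (level while closed). Pushing it back 25 to 35 mm at the height of the bin's rim opens the gate, with 2.5 to 5 N (the bin centre is then some 35 mm before the lip); it springs back
- chute_lip (a point): middle of the front edge of the chute floor, 115 mm up; x of this frame is level and points back along the chute (servos slide to -x), z up. Chute 60 mm wide inside, 32 degrees steep; cheeks' lower edges 93 mm up at the lip. Servos fall within 80 mm before the lip. Beneath, only the paddle until the base board 85 mm behind. Plunger at x 85, y 75 mm of this frame
- chute_top (a point): middle of the upper end of the chute floor, 245 mm up the slope from the lip, 245 mm above the bench
- bin: grey open parts bin, 170 long (its x) x 110 wide (y) outside, walls 4 mm thick and 55 mm high, about 0.16 kg, origin under its centre. Its front (+x, to be pushed against the paddle) starts facing the dispenser; at the back (-x) a grip tab rises to 95 mm
- bin_grip (a point): point in the bin's grip tab, 79 mm behind the bin's centre and 78 mm above its underside: tab 12 thick (along the bin's x) x 64 wide (y) mm, top 17 mm higher. Axes as the bin's
- pan_mid (a point): centre of the top of the counting scale's steel pan, 170 (x of this frame) x 210 mm (y), 67 mm above the bench, on a scale body 240 x 215 mm that reaches 65 mm before the pan; fixed. x points away from the front. The bin fits on it with its length along the pan's y
- tower: bystander: blue printed clock tower, 50 x 50 mm base, 187 mm tall, origin under its centre
- mug: bystander: white mug, 80 mm across, 95 mm high, origin under its centre
- weight: brass calibration weight, 0.5 kg: cylinder 38 mm across and 45 mm high with a knob 24 mm across on top, 65 mm in all; origin under its centre. It starts standing on the scale's pan
- count_key (a joint): travel of the scale's count key, m: 0 = up, 0.005 = fully down, sprung, about 4 N; the count is taken once it is below 0.0035
- count_key_top (a point): centre of the top of the scale's round white count key, 26 mm across, on the front edge of the scale, 122 mm before and 75 mm to the right of the pan's centre
- servo1: hobby servo, black case 40 (its x) x 20 (y) x 37 mm (z), 45 g, origin at the centre of its 40 x 20 mm underside, z towards the shaft; ears 54 mm long, 18 wide, 2.5 thick stick out 7 mm at both ends in x at z = 28 mm; shaft 6 mm across, 4 mm high, 10 mm off centre to +x; starts in the chute on its 40 x 37 mm side, underside downhill
- servo2: hobby servo, black case 40 (its x) x 20 (y) x 37 mm (z), 45 g, origin at the centre of its 40 x 20 mm underside, z towards the shaft; ears 54 mm long, 18 wide, 2.5 thick stick out 7 mm at both ends in x at z = 28 mm; shaft 6 mm across, 4 mm high, 10 mm off centre to +x; starts in the chute on its 40 x 37 mm side, underside downhill
- servo3: hobby servo, black case 40 (its x) x 20 (y) x 37 mm (z), 45 g, origin at the centre of its 40 x 20 mm underside, z towards the shaft; ears 54 mm long, 18 wide, 2.5 thick stick out 7 mm at both ends in x at z = 28 mm; shaft 6 mm across, 4 mm high, 10 mm off centre to +x; starts in the chute on its 40 x 37 mm side, underside downhill (maybe absent)
- servo4: hobby servo, black case 40 (its x) x 20 (y) x 37 mm (z), 45 g, origin at the centre of its 40 x 20 mm underside, z towards the shaft; ears 54 mm long, 18 wide, 2.5 thick stick out 7 mm at both ends in x at z = 28 mm; shaft 6 mm across, 4 mm high, 10 mm off centre to +x; starts on the bench, on its 40 x 37 mm side (maybe absent)
- servo5: hobby servo, black case 40 (its x) x 20 (y) x 37 mm (z), 45 g, origin at the centre of its 40 x 20 mm underside, z towards the shaft; ears 54 mm long, 18 wide, 2.5 thick stick out 7 mm at both ends in x at z = 28 mm; shaft 6 mm across, 4 mm high, 10 mm off centre to +x; starts on the bench, on its 40 x 37 mm side (maybe absent)
Things that resemble listed ones, but are neither listed nor needed, are in the scene too. What is shaped like the bin but blue is not meant. Leave any red look-alike of the servo1 alone.

How it is judged:
On the way, in this order (a step that is already met when the one before it is completed fails the run):
1. the plunger is pulled up, twisted into its rest notch and let go, and stays up by itself (value of joint plunger between 0.009 and 0.0145 m and value of joint tgrip above 1.1 rad and contact force between the fingers and tgrip below 0.3 N), for 0.3 s.
2. the gate is pushed open with the bin's mouth under the chute's lip (value of joint gate above 0.22 rad and horizontal distance between bin and chute_lip below 0.075 m and contact force between bin and gate above 0.3 N), for 0.2 s.
3. the count key is pressed with every servo in the bin on the pan and the weight on the bench (value of joint count_key above 0.0035 m and horizontal distance between bin and pan_mid below 0.035 m and z of bin in the frame of pan_mid between -0.005 and 0.005 m and angle between bin's own z axis and vertical below 0.06 rad and height (world z) of weight below 0.006 m and angle between weight's own z axis and vertical below 0.1 rad and x of servo1 in the frame of bin between -0.085 and 0.085 m and y of servo1 in the frame of bin between -0.055 and 0.055 m and z of servo1 in the frame of bin between 0 and 0.075 m and x of servo2 in the frame of bin between -0.085 and 0.085 m and y of servo2 in the frame of bin between -0.055 and 0.055 m and z of servo2 in the frame of bin between 0 and 0.075 m and x of servo3 in the frame of bin between -0.085 and 0.085 m and y of servo3 in the frame of bin between -0.055 and 0.055 m and z of servo3 in the frame of bin between 0 and 0.075 m and x of servo4 in the frame of bin between -0.085 and 0.085 m and y of servo4 in the frame of bin between -0.055 and 0.055 m and z of servo4 in the frame of bin between 0 and 0.075 m and x of servo5 in the frame of bin between -0.085 and 0.085 m and y of servo5 in the frame of bin between -0.055 and 0.055 m and z of servo5 in the frame of bin between 0 and 0.075 m), for 0.05 s.
At the end, for the whole second after the job is handed in: Every servo present lies in the bin; the bin stands flat (within 0.06 rad) and still on the scale's pan, its centre within 35 mm of the pan's centre; the plunger is home (within 2 mm, twist under 0.25 rad) and the gate closed (under 0.03 rad); the weight stands upright (within 0.1 rad) on the bench (x of servo1 in the frame of bin between -0.085 and 0.085 m and y of servo1 in the frame of bin between -0.055 and 0.055 m and z of servo1 in the frame of bin between 0 and 0.075 m and x of servo2 in the frame of bin between -0.085 and 0.085 m and y of servo2 in the frame of bin between -0.055 and 0.055 m and z of servo2 in the frame of bin between 0 and 0.075 m and x of servo3 in the frame of bin between -0.085 and 0.085 m and y of servo3 in the frame of bin between -0.055 and 0.055 m and z of servo3 in the frame of bin between 0 and 0.075 m and x of servo4 in the frame of bin between -0.085 and 0.085 m and y of servo4 in the frame of bin between -0.055 and 0.055 m and z of servo4 in the frame of bin between 0 and 0.075 m and x of servo5 in the frame of bin between -0.085 and 0.085 m and y of servo5 in the frame of bin between -0.055 and 0.055 m and z of servo5 in the frame of bin between 0 and 0.075 m and horizontal distance between bin and pan_mid below 0.035 m and z of bin in the frame of pan_mid between -0.005 and 0.005 m and angle between bin's own z axis and vertical below 0.06 rad and height (world z) of weight below 0.006 m and angle between weight's own z axis and vertical below 0.1 rad and linear speed of bin below 0.03 m/s and value of joint plunger below 0.002 m and value of joint tgrip below 0.25 rad and value of joint gate below 0.03 rad); the robot touches nothing.
It fails at once if the tower is moved more than 30 mm or knocked over (distance of tower from where it was at the start of the episode above 0.03 m or angle between tower's own z axis and vertical above 0.5 rad).
It fails at once if the mug is moved more than 30 mm or knocked over (distance of mug from where it was at the start of the episode above 0.03 m or angle between mug's own z axis and vertical above 0.5 rad).
Of servo3, servo4, servo5 only 1 to 3 are there at a start; the rules pass over those that are not, and their reading is None.
At some moment in a run one of bin, servo4, servo5 may be knocked a few centimetres aside while the robot is not near it.
Once in a run the grip may slacken for a moment while it holds something.
It also fails if it takes over 208 s, if anything falls off the work surface, if the arm or the gripper's body presses on something with over 40 N, if the wrist force passes 120 N, or if a joint passes its speed limit or range.

## Robot

A 6-joint arm with a two-finger parallel gripper is mounted at the origin on the work surface. World frame = base frame: x ahead of the robot, y to its left, z up, the work surface at z = 0. Lengths are in m, angles in rad, forces in N, time in s.
With the tool pointing down it reaches from about 0.35 to 0.775 m from the base axis. Payload 5.5 kg.
Tool frame: the origin (TCP) lies between the finger pads; the fingertips stand 25 mm ahead of it and the grasp point (between the pads) lies 6 mm ahead of it; z points along the fingers, y is the line along which they close (so a half turn about z gives the same grasp; the last joint's range is limited). The gripper opens to 85 mm and grips with 20 to 120 N. Pads are 22 mm wide; open, the fingers measure 114 mm over their backs; the gripper's body (76 mm by 85 mm) begins 54 mm behind the grasp point. The pads swing forward as they close: fully open they stand 13 mm farther back than shut.
Start: joints at [-1.339, 0.313, 0.046, 1.304, 0, 1.431], TCP at [0.209, -0.536, 0.256] pointing down, gripper open.
Joint ranges: [-2.76, 2.76], [-0.86, 1.69], [-1.03, 1.26], [-2.2, 2.34], [-1.47, 1.5], [-3.14, 3.14]. Speed limits (rad/s): [2.57, 2.57, 3.14, 3.14, 3.14, 3.14].

## Interface

Orientations are given as a unit quaternion [w, x, y, z].
In Python, from station import manip gives the robot as it stands.
- The arm moves only by the tool play_rows, never from a script. Its argument "rows" is a list that holds one entry, the list of rows, each a list of 7 numbers: the finger opening in mm, from 0 to 85.4, then the shift along the world's x, y, z in mm, then the turn, a rotation vector about the world's x, y, z in degrees. In form: [[[grip, x, y, z, wx, wy, wz], ...]]. A call has exactly 10 rows; each row shifts and turns the commanded pose from where the row before left it; what a row does not reach is not made up. A row lasts 1/10 s, in which the tool goes at most 50 mm and 8.59 degrees, less where a joint would pass 70% of its speed; a pose out of reach is approached as far as the arm can. A call with a gripper value outside its range is refused whole. The fingers move at their own pace and stop on an object; "force" is the grip in N (left out, the last holds). Time passes only in rows, so rows that do not move let the fingers close, or fill a call up. It gives the time, the measured TCP pose, the force, the opening and the grip force at its end, in the units of the state.
- manip.observe(): the state, without advancing time (a new reading comes with each control period).
- manip.read_camera(name): name is "side" or "top" or "wrist"; returns a dict with "img" (400x640x3 uint8, blue, green, red), "z_map" (400x640 float32, m along the optical axis (not along the pixel's ray), 0 where there is no reading), "fx", "fy", "cx", "cy" (pixels), "cam_to_world" (4x4, takes a point from camera to world coordinates); the wrist camera has in their place "mount" (4x4, takes a point from camera to tool coordinates, whose origin is the TCP and whose axes are the flange's). Camera axes: x right, y down, z forward; pixel columns grow to the right and rows downward; lengths in m; the calibration is good to about 2 mm. A picture is of the moment at which its call begins: read the wrist's pose just before it.
- manip.hand_in(): hands the job in; it is judged then, once.
The state is a dict: "time": time; "joint_pos": joint angles; "dq": joint speeds; "joint_torque": joint torques, N m; "tool_pos": TCP position; "orientation": TCP orientation; "wrist_force": force on the tool from outside, world axes, zero at the start; "ft_torque": the same for the moment, N m; "grip_width": finger opening in m; "grip_force": force on a finger pad.
Only numpy, scipy, OpenCV 4.12 (cv2) and the standard library are available. Lean on these libraries where they do the work, as an engineer would, in place of code of your own. Each camera call takes 0.05 s, during which the arm holds its last target. There are 200 camera calls.

## Working session

There is one attempt and no reset: what is moved stays moved. The work goes in short steps, Python scripts to look and compute and a tool call to move; the robot and the scene stay as the last step left them, time stands still between calls to the robot, and variables do not carry over. Pictures are saved under pics/ and viewed, at most 14 in all, crops included, and the job is handed in when it is done.

Besides the shell and the picture viewer there is one more tool, called after "Call:" in YAML: its name, and indented under it one key for each argument. play_rows: Moves the arm, as the interface text tells. Its arguments: {"type":"object","properties":{"rows":{"type":"array","items":{"type":"array","items":{"type":"array","items":{"type":"number"}}}},"force":{"type":"number"}},"required":["rows"]}

```bash
mkdir -p pics
cat > h.py <<'E'
import numpy as np, cv2
from station import manip
from scipy.spatial.transform import Rotation as R
def grab(n):
    s=manip.observe(); c=manip.read_camera(n)
    if 'cam_to_world' in c: T=np.array(c['cam_to_world'])
    else:
        q=s['orientation']; W=np.eye(4); W[:3,:3]=R.from_quat([q[1],q[2],q[3],q[0]]).as_matrix(); W[:3,3]=s['tool_pos']
        T=W@np.array(c['mount'])
    np.savez('last_%s.npz'%n,img=c['img'],z=c['z_map'],K=[c['fx'],c['fy'],c['cx'],c['cy']],T=T)
    return load(n)
def load(n):
    d=np.load('last_%s.npz'%n); return d['img'],d['z'],d['K'],d['T']
def cloud(d):
    img,z,K,T=d; v,u=np.mgrid[:z.shape[0],:z.shape[1]]
    P=np.stack([(u-K[2])/K[0]*z,(v-K[3])/K[1]*z,z],-1)@T[:3,:3].T+T[:3,3]; P[z<=0]=np.nan
    return P
def pts(d,L):
    P=cloud(d)
    for u,v in L: print((u,v),np.round(np.nanmedian(P[v-1:v+2,u-1:u+2].reshape(-1,3),0)*1000,1))
E
python3 - <<'E'
from h import *
for n in('top','side'):
    d=grab(n); cv2.imwrite(f'pics/{n}0.png',cv2.resize(d[0],(800,500),interpolation=cv2.INTER_CUBIC)); print(d[2],np.round(d[3],3).tolist())
print(manip.observe())
E
```

```text
[376.98242591 376.98242591 316.25177321 199.18616668] [[0.09, -0.972, 0.216, 0.339], [-0.996, -0.088, 0.02, -0.02], [-0.001, -0.217, -0.976, 1.2], [0.0, 0.0, 0.0, 1.0]]
[400.05935121 400.05935121 317.62924932 202.45755013] [[-0.804, -0.332, 0.493, -0.09], [-0.594, 0.468, -0.654, 0.849], [-0.014, -0.819, -0.574, 0.933], [0.0, 0.0, 0.0, 1.0]]
{'time': 0.1, 'joint_pos': array([-1.33858584e+00,  3.13914175e-01,  4.50604730e-02,  1.30361622e+00,
        9.34140028e-06,  1.43120158e+00]), 'dq': array([ 0.00079229, -0.00018265,  0.00169772,  0.00154626,  0.00127207,
        0.00130964]), 'joint_torque': array([ 1.90896426e-03, -4.81726098e+01,  2.99243546e+01,  1.28018091e-02,
       -1.14571258e-04, -3.76708840e-06]), 'tool_pos': array([ 0.20879122, -0.53528491,  0.25549122]), 'orientation': array([-8.36116186e-04,  9.82769474e-01,  1.84833603e-01, -3.40707478e-05]), 'wrist_force': array([-0.34278995,  0.98223902, -0.13151348]), 'ft_torque': array([ 0.04237364, -0.02605434, -0.02700194]), 'grip_force': 0.0, 'grip_width': 0.08530689339054279}
```

View pics/top0.png

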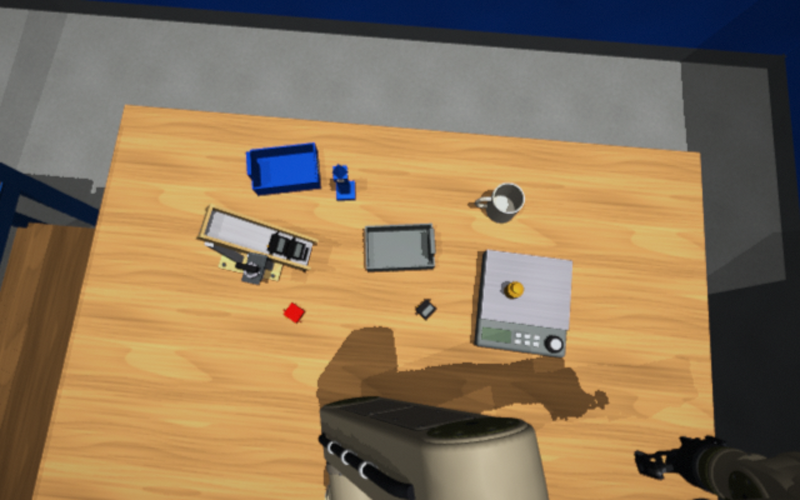

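View pics/side0.png

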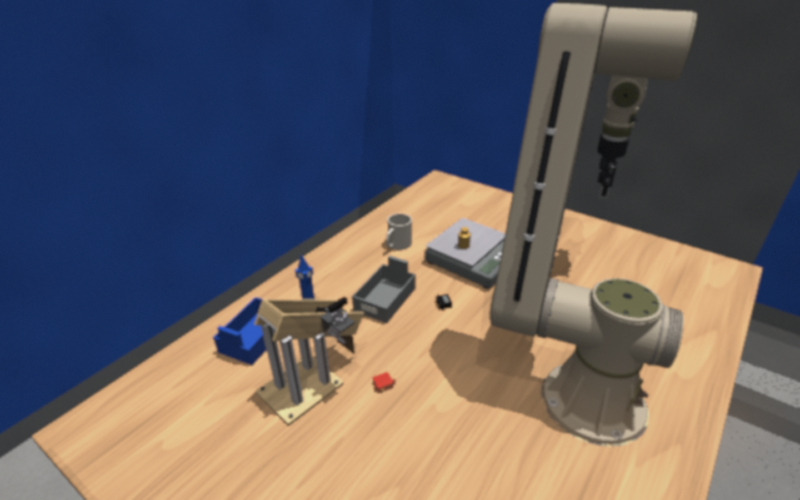

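The top view shows the grey bin at (400,248), one black servo on the bench at (426,309) and a red look-alike at (293,313). The servos in the chute are near (290,246), the T-grip near (250,267), the weight at (514,289) and the key at (554,344). The blue bin at (285,168) is not the one meant. Next I measure these.

Run:
```python
from h import *
d=load('top'); P=cloud(d); img=d[0]
a=cv2.resize(img[155:240,145:270],(800,544),interpolation=cv2.INTER_CUBIC); cv2.imwrite('pics/c1.png',a)
sc=lambda L:[(round(x*.8),round(y*.8)) for x,y in L]
print('bin corners'); pts(d,sc([(366,228),(433,227),(367,269),(434,266),(400,248)]))
print('weight,key,servo,pan,tower,mug'); pts(d,sc([(514,286),(554,343),(426,309),(530,270),(482,252),(570,262),(560,333),(480,325),(341,172),(507,203)]))
# masks
from numpy import nan
def rect(m,n):
    q=P[m][:,:2].astype(np.float32); r=cv2.minAreaRect(q); print(n,len(q),np.round(np.array(r[0])*1000),np.round(np.array(r[1])*1000),r[2])
z=P[...,2]; X=P[...,0];Y=P[...,1]
v,u=np.mgrid[:400,:640]
def box(x0,y0,x1,y1): return (u>=x0*.8)&(u<=x1*.8)&(v>=y0*.8)&(v<=y1*.8)
rect(box(355,215,445,280)&(z>.045)&(z<.065),'bin rim')
rect(box(355,215,445,280)&(z>.085)&(z<.105),'tab')
rect(box(460,245,590,365)&(z>.062)&(z<.071),'pan')
rect(box(410,295,440,325)&(z>.012),'servo')
rect(box(495,275,530,300)&(z>.09),'weight')
rect(box(190,200,325,275)&(z>.2),'chute hi')
```

```text
bin corners
(293, 182) [641.6  81.3  56.7]
(346, 182) [659.1 -85.2  52.8]
(294, 215) [537.2  68.1  52.4]
(347, 213) [559.8 -94.7  30.1]
(320, 198) [608.4  -6.8   5.2]
weight,key,servo,pan,tower,mug
(411, 229) [ 513.1 -275.3  130.4]
(443, 274) [ 397.8 -388.    70.5]
(341, 247) [454.6 -85.9  20.4]
(424, 216) [ 566.4 -328.4   66.7]
(386, 202) [ 615.  -219.2    2.1]
(456, 210) [ 594.7 -425.3   66.2]
(448, 266) [ 423.6 -408.3   51.6]
(384, 260) [ 424.3 -216.5   49.6]
(273, 138) [741.2 144.7 159. ]
(406, 162) [ 755.4 -280.3    5.9]
bin rim 285 [602.  -5.] [111. 169.] 7.419384479522705
tab 89 [611. -84.] [62. 12.] 8.216289520263672
pan 3651 [ 491. -321.] [211. 227.] 87.32975006103516
servo 155 [453. -85.] [35. 49.] 49.6065559387207
weight 155 [ 510. -283.] [37. 34.] 4.341622352600098
chute hi 1492 [538. 347.] [157. 126.] 84.25186920166016
```

View pics/c1.png

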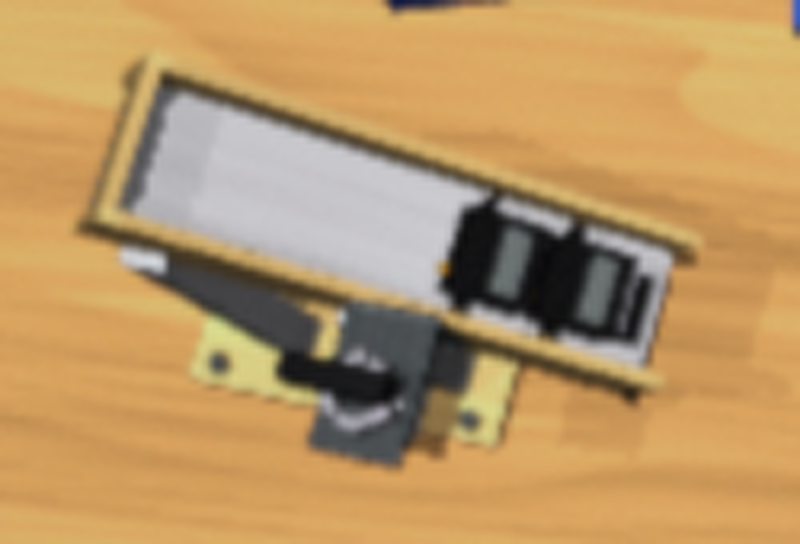

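The crop shows two servos in the chute (500,260 and 595,280), the T-grip bar at (340,377) and the floor lip from (672,250) to (645,368).

Run:
```python
from h import *
d=load('top'); P=cloud(d)
c=lambda x,y:(round(145+x/6.4-.5),round(155+y/6.4-.5))
print('lip edges, cheeks tips'); pts(d,[c(662,262),c(655,310),c(638,362),c(692,248),c(650,382),c(155,65),c(95,220),c(180,180),c(300,190)])
print('T'); pts(d,[c(x,y) for x,y in[(290,370),(320,375),(345,378),(370,382),(390,388)]])
m=np.zeros(P.shape[:2],bool); u0,v0=c(270,340);u1,v1=c(410,420); m[v0:v1,u0:u1]=1
m&=(d[0].max(-1)<45); Q=P[m]; Q=Q[~np.isnan(Q[:,0])]; print(len(Q),np.percentile(Q[:,2],[5,50,95]));
Q=Q[Q[:,2]>np.percentile(Q[:,2],95)-.012]; r=cv2.minAreaRect(Q[:,:2].astype(np.float32)); print(np.array(r[0])*1e3,np.array(r[1])*1e3,r[2])
# cheeks direction
z=P[...,2]
# side view T
d2=load('side'); P2=cloud(d2)
m=(np.abs(P2[...,0]-.48)<.08)&(np.abs(P2[...,1]-.31)<.08)&(P2[...,2]>.12)&(d2[0].max(-1)<50)
Q=P2[m];print(len(Q)); 
v,u=np.where(m); print(u.min(),u.max(),v.min(),v.max())
x0,y0=185,200; cv2.imwrite('pics/c2.png',cv2.resize(d2[0][215:345,165:315],(690,598),interpolation=cv2.INTER_CUBIC))
```

```text
lip edges, cheeks tips
(248, 195) [572.6 204.  117.6]
(247, 203) [551.6 207.1 113.6]
(244, 211) [524.6 209.3 116.4]
(253, 193) [576.6 188.  142. ]
(246, 214) [510.8 196.8 146. ]
(169, 165) [600.3 385.9 269.3]
(159, 189) [536.8 406.5 256.8]
(173, 183) [563.7 385.  227.3]
(191, 184) [570.4 344.7 205.1]
T
(190, 212) [484.5 314.3 262.8]
(194, 213) [482.8 303.6 263.1]
(198, 214) [481.5 293.7 261.2]
(202, 214) [481.8 283.4 262.3]
(205, 215) [480.3 275.7 261.5]
82 [0.25412127 0.26216359 0.26543515]
[481.89860582 296.59688473] [44.23310235 12.59576902] 81.47119903564453
97
258 276 239 263
```

View pics/c2.png

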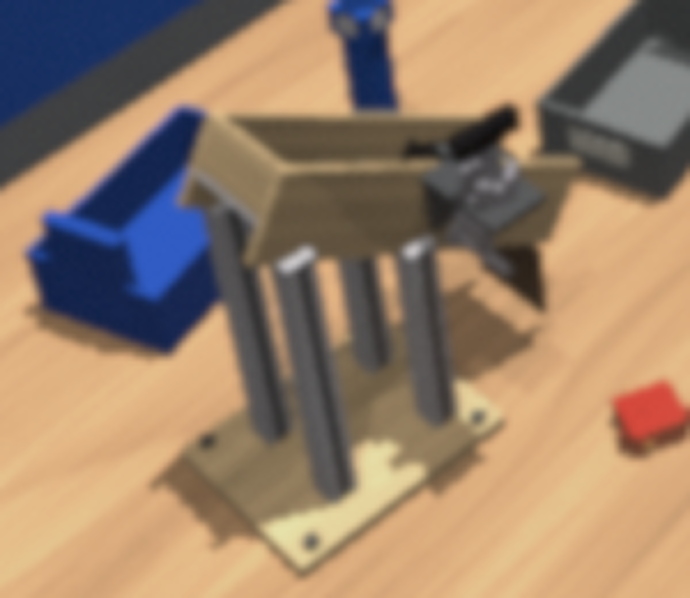

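Call:
play_rows:
  rows:
    - [[85,30,25.4,-5.5,0,0,0],[85,30,25.4,-5.5,0,0,0],[85,30,25.4,-5.5,0,0,0],[85,30,25.4,-5.5,0,0,0],[85,30,25.4,-5.5,0,0,0],[85,30,25.4,-5.5,0,0,0],[85,30,25.4,-5.5,0,0,0],[85,30,25.4,-5.5,0,0,0],[85,30,25.4,-5.5,0,0,0],[85,30,25.4,-5.5,0,0,0]]
  force: 40

```text
time: 1.1
tool_pos: [0.5097, -0.2804, 0.2007]
orientation: [-0.0, 0.983, 0.185, -0.0]
wrist_force: [1.0, -0.3, 0.0]
grip_width: 0.0853
grip_force: 0.0
```

Run:
```python
from h import *
s=manip.observe(); print(s['tool_pos'],s['joint_pos'])
d=grab('wrist'); P=cloud(d); z=P[...,2]; print(np.round(d[3],3).tolist())
m=z>.105; print(np.nanmedian(P[m],0),m.sum())
r=cv2.minAreaRect(P[m][:,:2].astype(np.float32)); print(np.array(r[0])*1e3,np.array(r[1])*1e3)
d=load('top'); P=cloud(d); z=P[...,2]
m=(z>.062)&(z<.072)&(P[...,0]>.44)&(P[...,1]<-.18)&(P[...,0]<.64)
m=cv2.morphologyEx(m.astype(np.uint8),cv2.MORPH_OPEN,np.ones((5,5)))>0
r=cv2.minAreaRect(P[m][:,:2].astype(np.float32)); print('pan',np.array(r[0])*1e3,np.array(r[1])*1e3,r[2])
m=(z>.066)&(z<.08)&(d[0].min(-1)>150)&(P[...,0]<.44)&(P[...,0]>.36)&(P[...,1]<-.35)
print('key',m.sum(),np.mean(P[m],0) if m.any() else 0)
# bin end yaw etc again
```

```text
[ 0.50973859 -0.28035839  0.20068939] [-6.40730488e-01  3.47630287e-01 -4.24527322e-02  1.18140685e+00
 -1.44486431e-04  2.12904412e+00]
[[0.363, -0.892, -0.269, 0.578], [-0.932, -0.347, -0.105, -0.254], [0.0, 0.289, -0.957, 0.318], [0.0, 0.0, 0.0, 1.0]]
[ 0.52110425 -0.2776177   0.25479979] 47992
[ 512.0523572  -279.56873178] [ 38.52917999 149.12948012]
pan [ 521.49766684 -322.71009684] [211.0786289 167.9828763] 88.14571380615234
key 95 [ 0.41249313 -0.39035341  0.07003337]
```

Call:
play_rows:
  rows:
    - [[85,0,0,-25,0,0,0],[85,0,0,-25,0,0,0],[85,0,0,-25,0,0,0],[85,0,0,-25,0,0,0],[25,0,0,0,0,0,0],[25,0,0,0,0,0,0],[25,0,0,0,0,0,0],[25,0,0,0,0,0,0],[25,0,0,0,0,0,0],[25,0,0,0,0,0,0]]
  force: 60

```text
time: 2.15
tool_pos: [0.5102, -0.2831, 0.1035]
orientation: [0.002, 0.983, 0.185, 0.001]
wrist_force: [-0.7, -1.9, 6.1]
grip_width: 0.0364
grip_force: 61.1
```

Call:
play_rows:
  rows:
    - [[25,0,0,20,0,0,0],[25,0,0,20,0,0,0],[25,-19,16,10,0,0,0],[25,-19,16,0,0,0,0],[25,-19,16,0,0,0,0],[25,-19,16,0,0,0,0],[25,-19,16,0,0,0,0],[25,-19,16,0,0,0,0],[25,-19,16,0,0,0,0],[25,-19,16,0,0,0,0]]

```text
time: 3.15
tool_pos: [0.3553, -0.1524, 0.1508]
orientation: [-0.001, 0.983, 0.185, -0.0]
wrist_force: [0.4, -0.4, -4.6]
grip_width: 0.0361
grip_force: 61.5
```

Call:
play_rows:
  rows:
    - [[25,0,0,-20,0,0,0],[25,0,0,-20,0,0,0],[25,0,0,-20,0,0,0],[25,0,0,-20,0,0,0],[25,0,0,-15,0,0,0],[25,0,0,-10,0,0,0],[25,0,0,-8,0,0,0],[25,0,0,0,0,0,0],[25,0,0,0,0,0,0],[25,0,0,0,0,0,0]]

```text
time: 4.15
tool_pos: [0.3574, -0.1541, 0.0389]
orientation: [0.0, 0.983, 0.185, 0.0]
wrist_force: [-0.5, -0.6, -4.9]
grip_width: 0.0365
grip_force: 61.4
```

Call:
play_rows:
  rows:
    - [[25,0,0,-1,0,0,0],[25,0,0,-1,0,0,0],[25,0,0,-0.5,0,0,0],[25,0,0,0,0,0,0],[85,0,0,0,0,0,0],[85,0,0,0,0,0,0],[85,0,0,0,0,0,0],[85,0,0,0,0,0,0],[85,0,0,0,0,0,0],[85,0,0,0,0,0,0]]

```text
time: 5.15
tool_pos: [0.3569, -0.1538, 0.0358]
orientation: [0.0, 0.983, 0.185, 0.0]
wrist_force: [0.1, -0.2, -0.5]
grip_width: 0.0849
grip_force: 0.0
```

Call:
play_rows:
  rows:
    - [[85,0,0,40,0,0,0],[85,0,0,40,0,0,0],[85,0,0,40,0,0,6],[85,0,0,40,0,0,6],[85,5,20,40,0,0,6],[85,10,40,20,0,0,6],[85,12,42,20,0,0,6],[85,12,42,20,0,0,6],[85,12,42,20,0,0,6],[85,12,42,14,0,0,6]]

```text
time: 6.15
tool_pos: [0.4203, 0.076, 0.3313]
orientation: [0.001, 0.821, 0.57, 0.001]
wrist_force: [1.6, -0.3, 0.7]
grip_width: 0.0852
grip_force: 0.0
```

Call:
play_rows:
  rows:
    - [[85,12,42,0,0,0,6],[85,12,42,0,0,0,7],[85,12,42,0,0,0,0],[85,12,42,0,0,0,0],[85,12,37,0,0,0,0],[85,2,16,0,0,0,0],[85,0,0,0,0,0,0],[85,0,0,0,0,0,0],[85,0,0,0,0,0,0],[85,0,0,0,0,0,0]]

```text
time: 7.15
tool_pos: [0.4818, 0.294, 0.3303]
orientation: [0.0, 0.754, 0.657, 0.0]
wrist_force: [0.1, 0.3, 0.9]
grip_width: 0.0849
grip_force: 0.0
```

Run:
```python
from h import *
s=manip.observe(); print(s['tool_pos'],s['joint_pos'])
d=grab('wrist'); P=cloud(d)
cv2.imwrite('pics/w1.png',d[0])
m=(P[...,2]>.245)&(P[...,2]<.268)&(d[0].max(-1)<60)&(np.hypot(P[...,0]-.482,P[...,1]-.297)<.03); Q=P[m]
print(len(Q),np.median(Q,0) if len(Q) else 0)
if len(Q): r=cv2.minAreaRect(Q[:,:2].astype(np.float32)); print(np.array(r[0])*1e3,np.array(r[1])*1e3,r[2],np.percentile(Q[:,2],[5,50,95]))
```

```text
[0.48179834 0.29400192 0.33028909] [ 4.05808420e-01  2.84583908e-01  1.86287132e-01  1.47207549e+00
 -2.59373200e-04  2.11258845e+00]
1071 [0.48243777 0.30175738 0.26245392]
[482.10656643 299.02741313] [44.72676292 12.28016708] 81.84241485595703 [0.2594602  0.26245392 0.26365931]
```

View pics/w1.png

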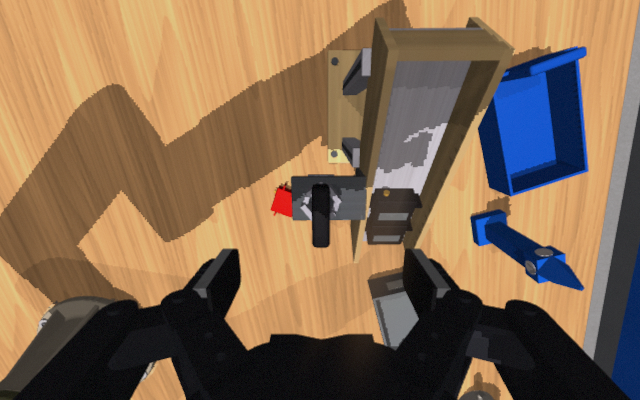

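Call:
play_rows:
  rows:
    - [[70,0,4,-25,0,0,0],[50,0,0,-25,0,0,0],[50,0,0,-16,0,0,0],[50,0,0,0,0,0,0],[5,0,0,0,0,0,0],[5,0,0,0,0,0,0],[5,0,0,0,0,0,0],[5,0,0,0,0,0,0],[5,0,0,0,0,0,0],[5,0,0,0,0,0,0]]
  force: 80

```text
time: 8.2
tool_pos: [0.4822, 0.2994, 0.2656]
orientation: [0.0, 0.753, 0.658, 0.001]
wrist_force: [-2.2, -0.9, 6.2]
grip_width: 0.012
grip_force: 78.9
```

Call:
play_rows:
  rows:
    - [[5,0,0,5,0,0,0],[5,0,0,5,0,0,0],[5,0,0,5,0,0,0],[5,0,0,3,0,0,0],[5,0,0,0,0,0,0],[5,0,0,0,0,0,0],[5,0,0,0,0,0,0],[5,0,0,0,0,0,0],[5,0,0,0,0,0,0],[5,0,0,0,0,0,0]]

```text
time: 9.2
tool_pos: [0.482, 0.2993, 0.2818]
orientation: [0.0, 0.753, 0.658, 0.0]
wrist_force: [3.3, 2.5, -11.3]
grip_width: 0.011
grip_force: 78.0
```

Call:
play_rows:
  rows:
    - [[5,0,0,0,0,0,7.5],[5,0,0,0,0,0,7.5],[5,0,0,0,0,0,7.5],[5,0,0,0,0,0,7.5],[5,0,0,0,0,0,7.5],[5,0,0,0,0,0,7.5],[5,0,0,0,0,0,7.5],[5,0,0,0,0,0,7.5],[5,0,0,0,0,0,7.5],[5,0,0,0,0,0,7.5]]

```text
time: 10.2
tool_pos: [0.4807, 0.2987, 0.2814]
orientation: [-0.001, 0.194, 0.981, -0.001]
wrist_force: [0.6, 0.1, -11.2]
grip_width: 0.0115
grip_force: 78.0
```

Call:
play_rows:
  rows:
    - [[5,0,0,0,0,0,0],[5,0,0,0,0,0,0],[5,0,0,-2,0,0,0],[5,0,0,-2,0,0,0],[5,0,0,-2,0,0,0],[5,0,0,0,0,0,0],[5,0,0,0,0,0,0],[5,0,0,0,0,0,0],[5,0,0,0,0,0,0],[5,0,0,0,0,0,0]]

```text
time: 11.2
tool_pos: [0.4809, 0.2989, 0.2768]
orientation: [-0.0, 0.197, 0.98, -0.0]
wrist_force: [-4.0, -1.5, -3.5]
grip_width: 0.0113
grip_force: 79.4
```

Call:
play_rows:
  rows:
    - [[40,0,0,0,0,0,0],[40,0,0,0,0,0,0],[40,0,0,0,0,0,0],[40,0,0,0,0,0,0],[40,0,0,0,0,0,0],[40,0,0,25,0,0,0],[40,0,0,25,0,0,0],[40,0,0,10,0,0,0],[40,0,0,0,0,0,0],[40,0,0,0,0,0,0]]

```text
time: 12.2
tool_pos: [0.4819, 0.2992, 0.335]
orientation: [-0.0, 0.197, 0.98, -0.0]
wrist_force: [-0.6, -0.2, -0.7]
grip_width: 0.0398
grip_force: 0.0
```

Run:
```python
from h import *
s=manip.observe(); print(s['tool_pos'],s['joint_pos'])
d=grab('wrist'); P=cloud(d)
m=(P[...,2]>.26)&(P[...,2]<.285)&(d[0].max(-1)<60)&(np.hypot(P[...,0]-.482,P[...,1]-.298)<.03); Q=P[m]
r=cv2.minAreaRect(Q[:,:2].astype(np.float32)); print(len(Q),np.array(r[0])*1e3,np.array(r[1])*1e3,r[2],np.percentile(Q[:,2],[5,50,95]))
d=grab('top'); P=cloud(d); z=P[...,2]; v,u=np.mgrid[:400,:640]
def rect(m,n):
    q=P[m][:,:2].astype(np.float32); r=cv2.minAreaRect(q); print(n,len(q),np.round(np.array(r[0])*1000),np.round(np.array(r[1])*1000),r[2])
b=lambda x,y,w:(np.abs(P[...,0]-x)<w)&(np.abs(P[...,1]-y)<w)
rect(b(.602,-.005,.13)&(z>.045)&(z<.065),'bin'); rect(b(.602,-.005,.13)&(z>.085)&(z<.105),'tab')
rect(b(.453,-.085,.05)&(z>.012),'servo'); rect(b(.357,-.154,.05)&(z>.012),'weight'); print(np.nanmax(z[b(.357,-.154,.04)]))
```

```text
[0.48187637 0.29922455 0.33502948] [4.14140029e-01 2.91496516e-01 2.07147682e-01 1.48690301e+00
 7.45440192e-05 8.10323110e-01]
1183 [481.16645217 298.29785228] [12.95577269 45.22789642] 67.74273681640625 [0.27028019 0.27347891 0.27465314]
bin 283 [602.  -5.] [111. 169.] 7.574108600616455
tab 85 [611. -84.] [63. 12.] 7.469550132751465
servo 156 [454. -84.] [37. 49.] 49.50898361206055
weight 137 [ 357. -153.] [35. 35.] 3.4662294387817383
0.06888562819413124
```

Call:
play_rows:
  rows:
    - [[85,-2,-30,0,0,0,0],[85,-3,-42,0,0,0,0],[85,-3,-42,0,0,0,0],[85,-3,-42,-10,0,0,0],[85,-3,-42,-20,0,0,0],[85,-3,-42,-20,0,0,0],[85,-3,-42,-20,0,0,0],[85,-3,-42,-20,0,0,0],[85,-3,-42,-20,0,0,0],[85,-2,-17,-20,0,0,0]]

```text
time: 13.3
tool_pos: [0.4529, -0.0865, 0.2041]
orientation: [-0.0, 0.198, 0.98, -0.0]
wrist_force: [-0.1, 0.6, -0.2]
grip_width: 0.0849
grip_force: 0.0
```

Run:
```python
from h import *
s=manip.observe(); print(s['tool_pos'],s['joint_pos'])
d=grab('wrist'); P=cloud(d)
m=(P[...,2]>.012)&(P[...,2]<.03)&(np.hypot(P[...,0]-.454,P[...,1]+.084)<.05); v,u=np.where(m); print(u.min(),u.max(),v.min(),v.max())
print(np.round(d[3],3).tolist()); Q=P[m];r=cv2.minAreaRect(Q[:,:2].astype(np.float32)); print(len(Q),np.array(r[0])*1e3,np.array(r[1])*1e3,r[2])
u0,v0=max(0,u.min()-20),max(0,v.min()-20); c=d[0][v0:v.max()+20,u0:u.max()+20]; f=min(800/c.shape[1],600/c.shape[0]); print(u0,v0,f)
cv2.imwrite('pics/w2.png',cv2.resize(c,None,fx=f,fy=f,interpolation=cv2.INTER_CUBIC))
```

```text
[ 0.45293333 -0.08653935  0.20406931] [-3.62754364e-01  1.19239178e-01 -3.31259022e-01  1.12117905e+00
 -6.68313641e-04  3.67433471e-02]
303 344 163 209
[[0.39, 0.882, 0.265, 0.385], [0.921, -0.373, -0.113, -0.058], [-0.001, 0.288, -0.958, 0.322], [0.0, 0.0, 0.0, 1.0]]
1225 [453.72250676 -83.54689181] [40.38294405 53.42192203] 48.26127243041992
283 143 6.976744186046512
```

View pics/w2.png

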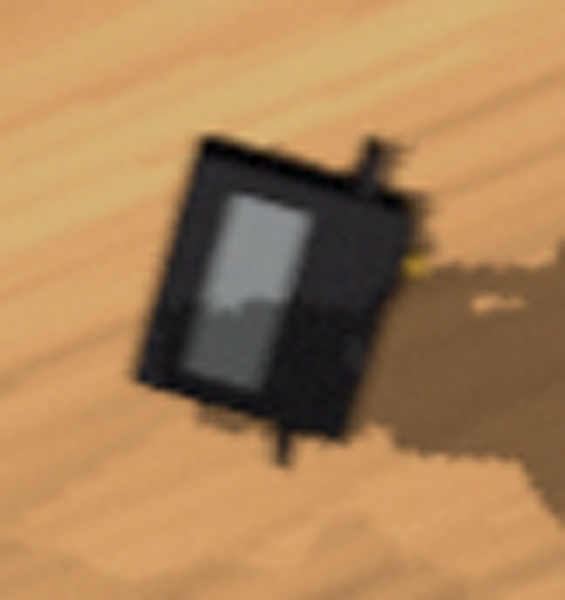

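Call:
play_rows:
  rows:
    - [[70,-4,-2.6,0,0,0,7.9],[70,0,0,-10,0,0,7.9],[70,0,0,-10,0,0,7.9],[70,0,0,-10,0,0,7.9],[70,0,0,-15,0,0,7.9],[70,0,0,-15,0,0,7.9],[70,0,0,-15,0,0,7.9],[70,0,0,-15,0,0,7.9],[70,0,0,-10,0,0,7.9],[70,0,0,0,0,0,0]]

```text
time: 14.35
tool_pos: [0.4482, -0.0852, 0.104]
orientation: [-0.001, -0.41, 0.912, 0.002]
wrist_force: [0.2, -0.3, 0.3]
grip_width: 0.0699
grip_force: 0.0
```

Call:
play_rows:
  rows:
    - [[70,0,0,-30,0,0,0],[70,0,0,-30,0,0,0],[70,0,0,-14,0,0,0],[70,0,0,0,0,0,0],[25,0,0,0,0,0,0],[25,0,0,0,0,0,0],[25,0,0,0,0,0,0],[25,0,0,0,0,0,0],[25,0,0,0,0,0,0],[25,0,0,0,0,0,0]]
  force: 40

```text
time: 15.35
tool_pos: [0.4513, -0.0869, 0.0335]
orientation: [0.001, -0.41, 0.912, -0.001]
wrist_force: [0.2, 0.6, 6.3]
grip_width: 0.0389
grip_force: 40.7
```

Call:
play_rows:
  rows:
    - [[25,0,0,40,0,0,0],[25,0,0,40,0,0,0],[25,10,5,30,0,0,0],[25,20,11,0,0,0,0],[25,20,11,0,0,0,0],[25,20,11,0,0,0,0],[25,20,11,0,0,0,0],[25,20,11,0,0,0,0],[25,20,11,0,0,0,0],[25,20,11,0,0,0,0]]

```text
time: 16.35
tool_pos: [0.6008, -0.0038, 0.1426]
orientation: [0.0, -0.41, 0.912, -0.0]
wrist_force: [0.1, 0.6, -1.4]
grip_width: 0.0391
grip_force: 40.7
```

Call:
play_rows:
  rows:
    - [[25,0,0,-10,0,0,0],[25,0,0,-20,0,0,0],[25,0,0,-20,0,0,0],[25,0,0,-20,0,0,0],[25,0,0,-20,0,0,0],[25,0,0,-6,0,0,0],[25,0,0,0,0,0,0],[25,0,0,0,0,0,0],[25,0,0,0,0,0,0],[25,0,0,0,0,0,0]]

```text
time: 17.35
tool_pos: [0.6006, -0.0045, 0.047]
orientation: [0.001, -0.41, 0.912, -0.0]
wrist_force: [0.3, -0.1, -0.4]
grip_width: 0.0388
grip_force: 40.7
```

Call:
play_rows:
  rows:
    - [[25,0,0,-5,0,0,0],[25,0,0,0,0,0,0],[55,0,0,0,0,0,0],[55,0,0,0,0,0,0],[55,0,0,0,0,0,0],[55,0,0,25,0,0,0],[55,0,0,35,0,0,0],[55,0,0,35,0,0,0],[55,0,0,40,0,0,0],[55,0,0,30,0,0,0]]

```text
time: 18.35
tool_pos: [0.6004, -0.0044, 0.2086]
orientation: [0.001, -0.41, 0.912, -0.001]
wrist_force: [0.9, 0.1, 0.6]
grip_width: 0.0551
grip_force: 0.0
```

```bash
cat >> h.py <<'E'
def binpose(n='top'):
    d=grab(n); P=cloud(d); z=P[...,2]
    return d,P,z
def rect(P,m,n):
    q=P[m][:,:2].astype(np.float32); r=cv2.minAreaRect(q); print(n,len(q),np.round(np.array(r[0])*1000,1),np.round(np.array(r[1])*1000,1),round(r[2],2))
E
python3 - <<'E'
from h import *
s=manip.observe(); print(s['tool_pos'],s['joint_pos'])
d=grab('wrist'); P=cloud(d); z=P[...,2]; print(np.round(d[3],3).tolist())
b=lambda x,y,w:(np.abs(P[...,0]-x)<w)&(np.abs(P[...,1]-y)<w)
rect(P,b(.61,-.085,.055)&(z>.085)&(z<.1),'tab'); rect(P,b(.602,-.005,.045)&(z>.015)&(z<.04),'servo')
rect(P,b(.602,-.005,.13)&(z>.045)&(z<.065),'bin')
cv2.imwrite('pics/w3.png',d[0])
E
```

```text
[ 0.60038199 -0.00441286  0.20860565] [-1.41005035e-01  3.77134786e-01  2.02695623e-02  1.21157697e+00
  2.74974603e-05 -9.85840076e-01]
[[-0.747, 0.635, 0.194, 0.551], [0.664, 0.716, 0.215, -0.059], [-0.003, 0.29, -0.957, 0.326], [0.0, 0.0, 0.0, 1.0]]
tab 1197 [611.6 -83.5] [63.3 12.2] 7.65
servo 1237 [611.2  12.7] [78.5 52.1] 65.18
bin 2769 [601.8  -5. ] [110.4 170.4] 7.62
```

View pics/w3.png

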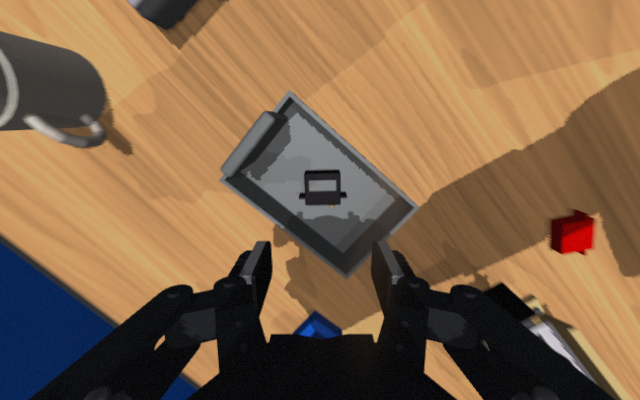

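Run:
```python
from h import *
d=grab('side'); P=cloud(d); z=P[...,2]
c=lambda x,y:(round(165+x/4.6-.5),round(215+y/4.6-.5))
pts(d,[c(525,262),c(520,275),c(535,285),c(540,300),c(500,250),c(490,265),c(510,285)])
x=np.array([.12,.993]);y=np.array([-.993,.12]);L=np.array([.547,.204])
q=(P[...,:2]-L); a=q@x; b=q@y
m=(a>-.01)&(a<.06)&(np.abs(b)<.05)&(z<.112)&(z>.02)
Q=np.stack([a[m],b[m],z[m]],1)*1e3; v,u=np.where(m)
print(len(Q)); 
for zz in range(20,112,10):
    k=(Q[:,2]>=zz)&(Q[:,2]<zz+10)
    if k.any(): print(zz,k.sum(),np.percentile(Q[k,0],[5,50,95]).round(),np.percentile(Q[k,1],[5,95]).round())
```

```text
(279, 271) [530.9 225.5  74.8]
(278, 274) [535.  226.6  57.9]
(281, 276) [522.2 227.1  58.6]
(282, 280) [520.2 226.2  40.9]
(273, 269) [521.6 256.7 117. ]
(271, 272) [489.  298.6 152.7]
(275, 276) [551.7 224.1  38.8]
135
30 26 [17. 20. 21.] [-25.  30.]
40 18 [16. 20. 22.] [-3. 30.]
50 17 [19. 21. 22.] [-7. 31.]
60 23 [18. 20. 23.] [-3. 30.]
70 15 [18. 20. 22.] [ 5. 32.]
80 12 [16. 20. 21.] [13. 30.]
90 5 [12. 17. 21.] [25. 36.]
100 16 [ 5. 17. 29.] [33. 36.]
110 3 [ 1.  6. 32.] [33. 35.]
```

Call:
play_rows:
  rows:
    - [[65,2,-13,0,0,0,-6.8],[65,2,-13,0,0,0,-6.8],[65,2,-13,0,0,0,-6.8],[65,2,-13,0,0,0,-6.8],[65,2,-13,0,0,0,-6.8],[65,1.2,-14,0,0,0,-6.8],[65,0,0,-20,0,0,0],[65,0,0,-20,0,0,0],[65,0,0,0,0,0,0],[65,0,0,0,0,0,0]]

```text
time: 19.45
tool_pos: [0.6105, -0.0832, 0.1651]
orientation: [-0.001, -0.066, 0.998, 0.0]
wrist_force: [0.1, -0.7, -0.4]
grip_width: 0.0649
grip_force: 0.0
```

Run:
```python
from h import *
s=manip.observe(); print(s['tool_pos'],s['orientation'])
d=grab('top'); P=cloud(d); z=P[...,2]
b=lambda x,y,w:(np.abs(P[...,0]-x)<w)&(np.abs(P[...,1]-y)<w)
rect(P,b(.602,-.005,.13)&(z>.045)&(z<.065),'bin')
d=grab('wrist'); P=cloud(d); z=P[...,2]
rect(P,b(.61,-.085,.055)&(z>.085)&(z<.1),'tab')
```

```text
[ 0.61047537 -0.08319378  0.16509976] [-9.63113835e-04 -6.63027773e-02  9.97799009e-01  3.88680520e-04]
bin 74 [616.9  72.5] [ 47.4 100.8] 63.82
tab 1347 [611.4 -83.5] [63.2 11.6] 7.93
```

Call:
play_rows:
  rows:
    - [[65,0,0,-20,0,0,0],[65,0,0,-20,0,0,0],[65,0,0,-20,0,0,0],[65,0,0,-20,0,0,0],[65,0,0,0,0,0,0],[2,0,0,0,0,0,0],[2,0,0,0,0,0,0],[2,0,0,0,0,0,0],[2,0,0,0,0,0,0],[2,0,0,0,0,0,0]]
  force: 90

```text
time: 20.55
tool_pos: [0.612, -0.0834, 0.0873]
orientation: [0.001, -0.066, 0.998, -0.0]
wrist_force: [-0.1, 0.7, 6.1]
grip_width: 0.0108
grip_force: 88.8
```

Call:
play_rows:
  rows:
    - [[2,0,0,0,0,0,0],[2,0,0,0,0,0,0],[2,0,0,5,0,0,0],[2,0,0,5,0,0,0],[2,0,0,5,0,0,0],[2,0,0,5,0,0,0],[2,0,0,5,0,0,0],[2,0,0,0,0,0,0],[2,0,0,0,0,0,0],[2,0,0,0,0,0,0]]

```text
time: 21.55
tool_pos: [0.6109, -0.0833, 0.1106]
orientation: [-0.0, -0.066, 0.998, 0.0]
wrist_force: [-0.4, -0.4, -1.2]
grip_width: 0.0106
grip_force: 87.6
```

Call:
play_rows:
  rows:
    - [[2,-8,13,0,0,0,-1.5],[2,-9,14,0,0,0,-2],[2,-9,14,0,0,0,-2],[2,-9,14,0,0,0,-2],[2,-9,14,0,0,0,-2],[2,-9,14,0,0,0,-2],[2,-9,14,0,0,0,-2],[2,-9,14,0,0,0,-1.1],[2,-8,11,0,0,0,0],[2,-4,7,0,0,0,0]]

```text
time: 22.55
tool_pos: [0.5271, 0.0465, 0.1106]
orientation: [-0.0, 0.06, 0.998, 0.0]
wrist_force: [0.6, 0.1, -2.4]
grip_width: 0.0106
grip_force: 87.8
```

Run:
```python
from h import *
s=manip.observe(); print(s['tool_pos'],s['orientation'],s['grip_width'])
d=grab('top'); P=cloud(d); z=P[...,2]
print('red'); pts(d,[(234,250)])
L=np.array([.547,.204]); x=np.array([.122,.9925]);y=np.array([-.9925,.122])
q=P[...,:2]-L; a=q@x;b=q@y
c=d[0][150:260,180:330]; cv2.imwrite('pics/t2.png',cv2.resize(c,None,fx=5.3,fy=5.3,interpolation=cv2.INTER_CUBIC))
# lip edge: floor colored points
m=(a>-.02)&(a<.03)&(np.abs(b)<.025)&(z>.105)&(z<.135); 
for bb in np.arange(-.025,.025,.01):
    k=m&(b>=bb)&(b<bb+.01); print(round(bb,3),k.sum(),np.percentile(a[k],[2,10])*1e3 if k.any() else '')
for nm,lo,hi in(('cheekR',-.05,-.028),('cheekL',.028,.05)):
    for aa in(.0,.05,.1,.15):
        k=(a>aa)&(a<aa+.03)&(b>lo)&(b<hi)&(z>.13+aa*.6); print(nm,aa,k.sum(),np.median(b[k])*1e3,np.percentile(b[k],[5,95])*1e3)
```

```text
[0.52707568 0.04647784 0.11064954] [-4.45665320e-04  6.04861525e-02  9.98168934e-01  7.94390948e-05] 0.01062809580072563
red
(234, 250) [375.  104.7 645.3]
-0.025 23 [0.0106242  1.69113339]
-0.015 7 [-1.63676005 -0.76196547]
-0.005 8 [-0.53983162 -0.35413083]
0.005 7 [-0.17612877  0.01516421]
0.015 22 [0.11442874 2.16414324]
cheekR 0.0 48 -29.32718722636129 [-33.8129987  -28.26810164]
cheekR 0.05 49 -29.483793248035337 [-34.20152462 -28.60135044]
cheekR 0.1 59 -29.865271659958992 [-35.60992937 -29.04489424]
cheekR 0.15 68 -30.42087126705873 [-35.22272194 -29.21037302]
cheekL 0.0 41 36.21191727854945 [31.9767347  37.51379117]
cheekL 0.05 71 38.147723823760856 [31.36756653 47.93478943]
cheekL 0.1 52 35.580979400587616 [31.22696236 41.05310834]
cheekL 0.15 57 35.09570308864255 [30.85492346 36.35066458]
```

View pics/t2.png

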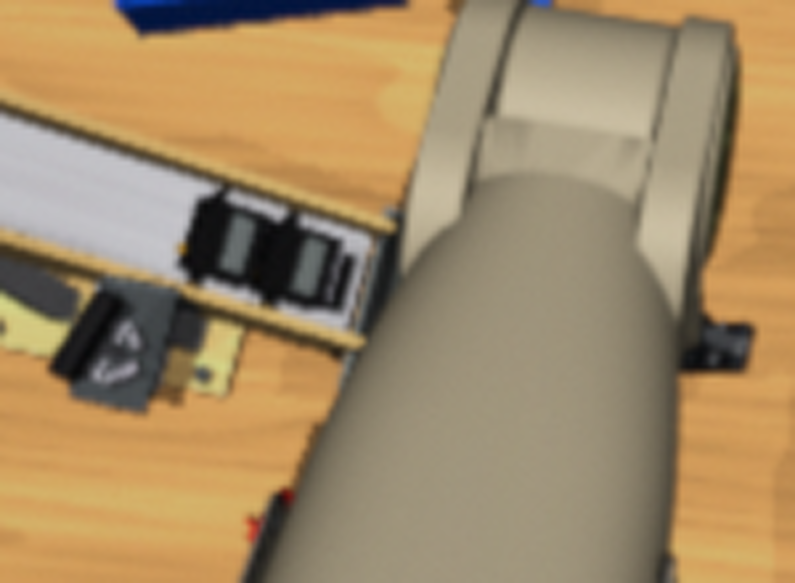

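Call:
play_rows:
  rows:
    - [[2,0.6,5,0,0,0,0],[2,0.6,5,0,0,0,0],[2,0.6,5,0,0,0,0],[2,0.6,5,0,0,0,0],[2,0.6,5,0,0,0,0],[2,0.6,5,0,0,0,0],[2,0.6,5,0,0,0,0],[2,0.6,5,0,0,0,0],[2,0.6,5,0,0,0,0],[2,0,0,0,0,0,0]]

```text
time: 23.6
tool_pos: [0.5322, 0.0894, 0.109]
orientation: [-0.002, 0.062, 0.998, -0.002]
wrist_force: [-0.4, -3.4, -3.5]
grip_width: 0.0106
grip_force: 88.1
```

Call:
play_rows:
  rows:
    - [[2,0.2,2,0,0,0,0],[2,0,0,0,0,0,0],[2,0,0,0,0,0,0],[2,0,0,0,0,0,0],[2,0,0,0,0,0,0],[2,0,0,0,0,0,0],[2,0,0,0,0,0,0],[2,0,0,0,0,0,0],[2,0,0,0,0,0,0],[2,0,0,0,0,0,0]]

```text
time: 24.6
tool_pos: [0.5324, 0.0905, 0.1097]
orientation: [-0.002, 0.062, 0.998, -0.003]
wrist_force: [-1.6, -8.4, -6.5]
grip_width: 0.0106
grip_force: 89.2
```

Run:
```python
from h import *
d=grab('top'); P=cloud(d); z=P[...,2]
a=d[0][150:260,150:330]; b=grab('side')[0][190:340,180:390]
a=cv2.resize(a,(800,489)); 
b=cv2.resize(b,(780,557)); cv2.imwrite('pics/s3.png',np.hstack([cv2.resize(a,(400,245)),cv2.resize(b,(400,286))[:245]]))
```

```text
(no output)
```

View pics/s3.png

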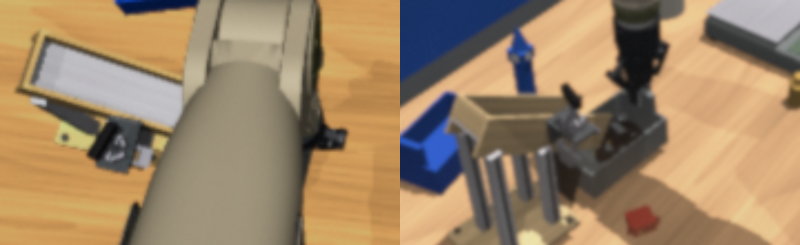

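The visible upper chute is now empty, and there are dark servos in the bin. I back off to check.

Call:
play_rows:
  rows:
    - [[2,-0.6,-5,0,0,0,0],[2,-0.8,-7,0,0,0,0],[2,-1.2,-10,0,0,0,0],[2,-1.2,-10,0,0,0,0],[2,-1.2,-10,0,0,0,0],[2,-1.5,-14,3,0,0,0],[2,-2,-18,5,0,0,0],[2,-2,-18,5,0,0,0],[2,-2,-18,5,0,0,0],[2,-1,-10,0,0,0,0]]

```text
time: 25.7
tool_pos: [0.5206, -0.0293, 0.1298]
orientation: [0.001, 0.062, 0.998, -0.0]
wrist_force: [0.5, 1.0, -3.2]
grip_width: 0.0105
grip_force: 90.0
```

Call:
play_rows:
  rows:
    - [[2,0,-30,15,0,0,0],[2,0,-40,15,0,0,0],[2,0,-40,15,0,0,0],[2,0,-40,15,0,0,0],[2,0,-10,5,0,0,0],[2,0,0,0,0,0,0],[2,0,0,0,0,0,0],[2,0,0,0,0,0,0],[2,0,0,0,0,0,0],[2,0,0,0,0,0,0]]

```text
time: 26.7
tool_pos: [0.5201, -0.1862, 0.1934]
orientation: [-0.0, 0.06, 0.998, 0.0]
wrist_force: [0.1, -0.8, -3.0]
grip_width: 0.0111
grip_force: 90.0
```

Run:
```python
from h import *
s=manip.observe(); print(s['tool_pos'],s['wrist_force'],s['grip_width'])
d=grab('top'); a=d[0][150:260,150:330]; e=grab('wrist'); b=e[0]
cv2.imwrite('pics/s4.png',np.vstack([cv2.resize(a,(480,293),interpolation=cv2.INTER_CUBIC),cv2.resize(b,(480,300))]))
P=cloud(e); z=P[...,2]
```

```text
[ 0.52005895 -0.18615066  0.19342701] [ 0.10032161 -0.77451653 -3.02784291] 0.011091967964753431
```

View pics/s4.png

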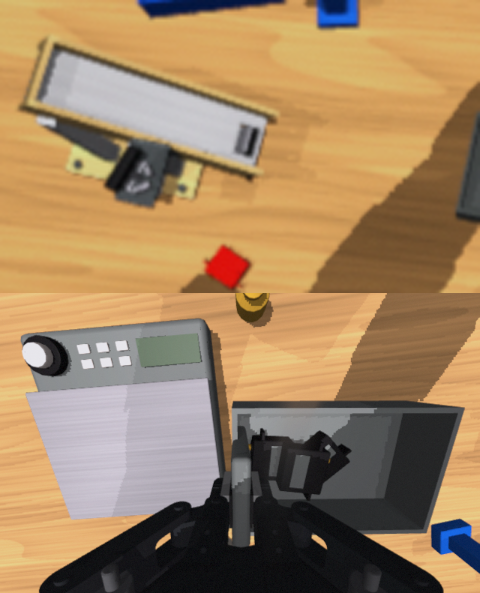

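Call:
play_rows:
  rows:
    - [[2,0,-15,5,0,0,0.5],[2,0,-25,5,0,0,0.5],[2,0,-25,0,0,0,0.5],[2,0,-25,0,0,0,0.5],[2,0,-25,0,0,0,0.5],[2,-1,-25,0,0,0,0.5],[2,0,-25,0,0,0,0.5],[2,0,-25,0,0,0,0.5],[2,0,-15.5,0,0,0,0.5],[2,0,-10,0,0,0,0.5]]

```text
time: 27.8
tool_pos: [0.5191, -0.4038, 0.2035]
orientation: [-0.0, 0.018, 1.0, 0.0]
wrist_force: [0.8, 0.1, -2.6]
grip_width: 0.0106
grip_force: 89.9
```

Call:
play_rows:
  rows:
    - [[2,0,0,-8,0,0,0],[2,0,0,-8,0,0,0],[2,0,0,-8,0,0,0],[2,0,0,-8,0,0,0],[2,0,0,-6,0,0,0],[2,0,0,-5,0,0,0],[2,0,0,-2,0,0,0],[2,0,0,0,0,0,0],[2,0,0,0,0,0,0],[2,0,0,0,0,0,0]]

```text
time: 28.8
tool_pos: [0.5194, -0.4031, 0.1593]
orientation: [0.0, 0.017, 1.0, -0.0]
wrist_force: [0.6, -0.2, -3.1]
grip_width: 0.0111
grip_force: 89.7
```

Call:
play_rows:
  rows:
    - [[2,0,0,-2,0,0,0],[2,0,0,-2,0,0,0],[2,0,0,-1,0,0,0],[2,0,0,0,0,0,0],[2,0,0,0,0,0,0],[2,0,0,0,0,0,0],[2,0,0,0,0,0,0],[2,0,0,0,0,0,0],[2,0,0,0,0,0,0],[2,0,0,0,0,0,0]]

```text
time: 29.8
tool_pos: [0.5196, -0.4038, 0.1548]
orientation: [0.001, 0.018, 1.0, -0.001]
wrist_force: [-0.6, -4.1, 5.6]
grip_width: 0.0108
grip_force: 92.1
```

Call:
play_rows:
  rows:
    - [[40,0,0,0,0,0,0],[40,0,0,0,0,0,0],[40,0,0,0,0,0,0],[40,0,0,0,0,0,0],[40,0,0,15,0,0,0],[40,0,0,25,0,0,0],[40,0,0,30,0,0,0],[40,-20,0,30,0,0,0],[40,-30,0,0,0,0,0],[40,-30,0,0,0,0,0]]

```text
time: 30.8
tool_pos: [0.4391, -0.403, 0.2549]
orientation: [0.001, 0.017, 1.0, -0.001]
wrist_force: [-0.0, 0.2, 0.8]
grip_width: 0.0396
grip_force: 0.0
```

Run:
```python
from h import *
s=manip.observe(); print(s['tool_pos'],s['joint_pos'])
d=grab('top'); P=cloud(d); z=P[...,2]
b=lambda x,y,w:(np.abs(P[...,0]-x)<w)&(np.abs(P[...,1]-y)<w)
rect(P,b(.52,-.32,.13)&(z>.115)&(z<.128),'binrim'); rect(P,b(.357,-.154,.05)&(z>.012),'weight'); print(np.nanmax(z[b(.357,-.154,.04)]))
d=grab('wrist');P=cloud(d);z=P[...,2]
rect(P,b(.52,-.32,.13)&(z>.115)&(z<.128),'binrim w')
m=(z>.066)&(z<.082)&(d[0].min(-1)>150)&b(.3975,-.391,.03); rect(P,m,'key'); print(np.median(P[m],0))
cv2.imwrite('pics/w5.png',d[0])
```

```text
[ 0.43909026 -0.40301348  0.25488011] [-8.77267172e-01  3.53211813e-01  9.91386679e-02  1.31450633e+00
  1.07961636e-04 -8.43588626e-01]
binrim 334 [ 522.4 -324.7] [170.8 111.4] 87.9
weight 1505 [ 340.8 -169.6] [68.8 67.4] 89.96
0.7363883968147311
binrim w 2031 [ 521.7 -324.4] [170.3 110.1] 88.21
key 403 [ 395.4 -392.6] [23.5 23.6] 87.91
[ 0.39476693 -0.39235021  0.07227318]
```

View pics/w5.png

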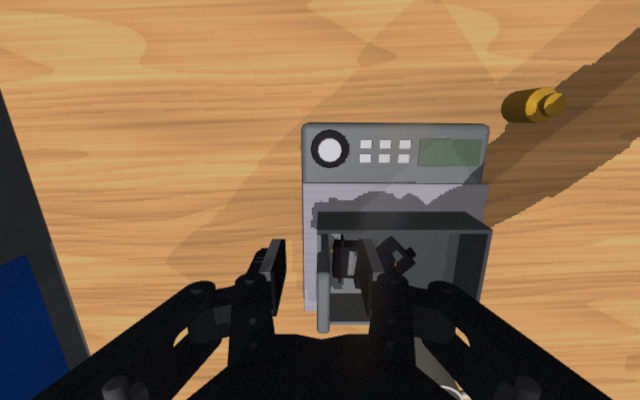

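Call:
play_rows:
  rows:
    - [[0,-15,4,0,0,0,0],[0,-15,4,0,0,0,0],[0,-13.7,2.4,-20,0,0,0],[0,0,0,-30,0,0,0],[0,0,0,-30,0,0,0],[0,0,0,-30,0,0,0],[0,0,0,-25,0,0,0],[0,0,0,0,0,0,0],[0,0,0,0,0,0,0],[0,0,0,0,0,0,0]]

```text
time: 31.9
tool_pos: [0.3964, -0.3933, 0.1204]
orientation: [0.001, 0.017, 1.0, -0.001]
wrist_force: [-0.0, 0.0, 0.1]
grip_width: -0.0
grip_force: 0.0
```

Call:
play_rows:
  rows:
    - [[0,0,0,-10,0,0,0],[0,0,0,-5,0,0,0],[0,0,0,-3,0,0,0],[0,0,0,-2,0,0,0],[0,0,0,-2,0,0,0],[0,0,0,-2,0,0,0],[0,0,0,-1,0,0,0],[0,0,0,0,0,0,0],[0,0,0,0,0,0,0],[0,0,0,0,0,0,0]]

```text
time: 32.9
tool_pos: [0.3954, -0.3924, 0.094]
orientation: [-0.0, 0.017, 1.0, 0.0]
wrist_force: [-0.4, 1.1, 2.7]
grip_width: 0.0
grip_force: 1.5
```

Call:
play_rows:
  rows:
    - [[0,0,0,-1,0,0,0],[0,0,0,-1,0,0,0],[0,0,0,-1,0,0,0],[0,0,0,-1,0,0,0],[0,0,0,0,0,0,0],[0,0,0,0,0,0,0],[0,0,0,0,0,0,0],[0,0,0,0,0,0,0],[0,0,0,0,0,0,0],[0,0,0,0,0,0,0]]

```text
time: 33.9
tool_pos: [0.3955, -0.3925, 0.0922]
orientation: [0.0, 0.017, 1.0, -0.001]
wrist_force: [-4.6, 6.0, 19.5]
grip_width: -0.0002
grip_force: 10.0
```

Call:
play_rows:
  rows:
    - [[0,0,0,15,0,0,0],[0,0,0,40,0,0,0],[0,0,0,45,0,0,0],[0,0,0,45,0,0,0],[0,0,0,45,0,0,0],[40,4,20,45,0,0,-4],[40,5,40,13,0,0,-4],[40,5,42,0,0,0,-4],[40,5,42,0,0,0,-4],[40,5,42,0,0,0,-4.4]]

```text
time: 34.9
tool_pos: [0.4198, -0.2053, 0.3378]
orientation: [0.001, 0.196, 0.981, -0.0]
wrist_force: [0.6, -0.4, -0.5]
grip_width: 0.0401
grip_force: 0.0
```

Call:
play_rows:
  rows:
    - [[40,5,42,0,0,0,0],[40,5,42,0,0,0,0],[40,5,42,0,0,0,0],[40,5,42,0,0,0,0],[40,5,42,0,0,0,0],[40,5,42,0,0,0,0],[40,5,42,0,0,0,0],[40,5,42,0,0,0,0],[40,5,42,0,0,0,0],[40,5,42,0,0,0,0]]

```text
time: 35.9
tool_pos: [0.4698, 0.2155, 0.3376]
orientation: [0.0, 0.194, 0.981, 0.0]
wrist_force: [1.4, 0.3, -0.1]
grip_width: 0.0399
grip_force: 0.0
```

Call:
play_rows:
  rows:
    - [[40,6,42,0,0,0,0],[40,5,30,0,0,0,0],[40,0,10,0,0,0,0],[40,0,0,0,0,0,0],[40,0,0,0,0,0,0],[40,0,0,0,0,0,0],[40,0,0,0,0,0,0],[40,0,0,0,0,0,0],[40,0,0,0,0,0,0],[40,0,0,0,0,0,0]]

```text
time: 36.9
tool_pos: [0.4806, 0.2952, 0.338]
orientation: [0.0, 0.194, 0.981, 0.0]
wrist_force: [-0.3, -0.8, -0.2]
grip_width: 0.0404
grip_force: 0.0
```

Run:
```python
from h import *
s=manip.observe(); print(s['tool_pos'],s['orientation'],s['joint_pos'])
d=grab('wrist'); P=cloud(d)
m=(P[...,2]>.26)&(P[...,2]<.285)&(d[0].max(-1)<60)&(np.hypot(P[...,0]-.482,P[...,1]-.298)<.03); rect(P,m,'T'); print(np.median(P[m],0))
```

```text
[0.48055211 0.29521987 0.33796796] [1.07558778e-04 1.94478454e-01 9.80906779e-01 1.04223439e-04] [4.08542408e-01 2.84508750e-01 2.04786765e-01 1.49077889e+00
 4.93135325e-05 7.99993868e-01]
T 1139 [481.3 298.5] [12.9 45.4] 67.32
[0.47882571 0.29926384 0.27343086]
```

Call:
play_rows:
  rows:
    - [[50,0.8,3.2,-20,0,0,0],[50,0,0,-20,0,0,0],[50,0,0,-22,0,0,0],[50,0,0,0,0,0,0],[5,0,0,0,0,0,0],[5,0,0,0,0,0,0],[5,0,0,0,0,0,0],[5,0,0,0,0,0,0],[5,0,0,0,0,0,0],[5,0,0,0,0,0,0]]
  force: 80

```text
time: 37.95
tool_pos: [0.4817, 0.2985, 0.2774]
orientation: [0.001, 0.194, 0.981, 0.0]
wrist_force: [-2.1, -3.3, 6.1]
grip_width: 0.0113
grip_force: 79.2
```

Call:
play_rows:
  rows:
    - [[5,0,0,2,0,0,0],[5,0,0,2,0,0,0],[5,0,0,2,0,0,0],[5,0,0,1,0,0,0],[5,0,0,0,0,0,0],[5,0,0,0,0,0,0],[5,0,0,0,0,0,0],[5,0,0,0,0,0,0],[5,0,0,0,0,0,0],[5,0,0,0,0,0,0]]

```text
time: 38.95
tool_pos: [0.4815, 0.2985, 0.2823]
orientation: [0.0, 0.194, 0.981, -0.0]
wrist_force: [4.5, -3.1, -11.5]
grip_width: 0.0114
grip_force: 77.9
```

Call:
play_rows:
  rows:
    - [[5,0,0,0.5,0,0,-7.5],[5,0,0,0,0,0,-7.5],[5,0,0,0,0,0,-7.5],[5,0,0,0,0,0,-7.5],[5,0,0,0,0,0,-7.5],[5,0,0,0,0,0,-7.5],[5,0,0,0,0,0,-7.5],[5,0,0,0,0,0,-7.5],[5,0,0,0,0,0,-7.5],[5,0,0,0,0,0,-7.5]]

```text
time: 39.95
tool_pos: [0.4818, 0.2985, 0.2829]
orientation: [0.001, 0.753, 0.658, -0.0]
wrist_force: [6.2, -2.5, -11.9]
grip_width: 0.011
grip_force: 78.0
```

Call:
play_rows:
  rows:
    - [[5,0,0,0,0,0,0],[5,0,0,0,0,0,0],[5,0,0,-4,0,0,0],[5,0,0,-4,0,0,0],[5,0,0,-4,0,0,0],[5,0,0,-4,0,0,0],[5,0,0,-1,0,0,0],[5,0,0,0,0,0,0],[5,0,0,0,0,0,0],[5,0,0,0,0,0,0]]

```text
time: 40.95
tool_pos: [0.4818, 0.2985, 0.267]
orientation: [0.001, 0.751, 0.66, 0.001]
wrist_force: [3.6, -2.9, -6.0]
grip_width: 0.0112
grip_force: 78.9
```

Call:
play_rows:
  rows:
    - [[5,0,0,-2,0,0,0],[50,0,0,0,0,0,0],[50,0,0,0,0,0,0],[50,0,0,0,0,0,0],[50,0,0,0,0,0,0],[50,0,0,25,0,0,0],[50,0,0,30,0,0,0],[50,0,0,20,0,0,0],[50,0,0,0,0,0,0],[50,0,0,0,0,0,0]]

```text
time: 41.95
tool_pos: [0.4814, 0.299, 0.3392]
orientation: [0.0, 0.751, 0.66, 0.0]
wrist_force: [-0.4, -0.2, -0.3]
grip_width: 0.0499
grip_force: 0.0
```

Run:
```python
from h import *
s=manip.observe(); print(s['tool_pos'],s['wrist_force'])
d=grab('wrist'); P=cloud(d)
m=(P[...,2]>.24)&(P[...,2]<.285)&(d[0].max(-1)<60)&(np.hypot(P[...,0]-.482,P[...,1]-.298)<.03); rect(P,m,'T'); print(np.median(P[m],0),np.percentile(P[m][:,2],[5,95]))
d=grab('top'); P=cloud(d); z=P[...,2]
b=lambda x,y,w:(np.abs(P[...,0]-x)<w)&(np.abs(P[...,1]-y)<w)
rect(P,b(.52,-.32,.13)&(z>.115)&(z<.128),'binrim'); rect(P,b(.357,-.154,.05)&(z>.012)&(z<.1),'weight'); print(np.nanmax(z[b(.357,-.154,.04)]))
cv2.imwrite('pics/f.png',np.hstack([cv2.resize(d[0][180:300,270:470],(500,300)),cv2.resize(grab('wrist')[0],(300,188))[:188,:].repeat(1,0) if 0 else np.zeros((300,1,3),np.uint8)]))
```

```text
[0.48136417 0.29895961 0.33917063] [-0.37835737 -0.19319694 -0.30040224]
T 999 [482.5 298.9] [44.9 12.8] 82.47
[0.48235055 0.30206824 0.26251086] [0.25893663 0.26366065]
binrim 339 [ 522.4 -325. ] [170.9 111. ] 87.84
weight 136 [ 356.7 -152.7] [35.3 35. ] 4.73
0.07054890039801642
```

View pics/f.png

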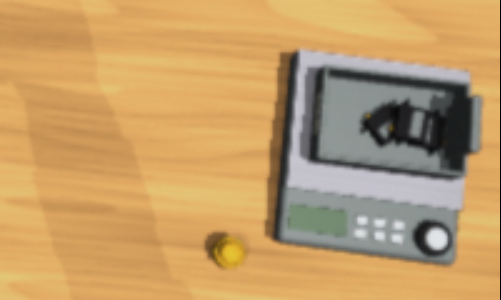

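The plunger is home: the bar top is back at 262.5 mm and its yaw has returned. Last check before handing in: whether another servo was hidden by the arm at the start.

Run:
```python
from h import *
d=load('top'); P=cloud(d); z=P[...,2]
m=((z>.012)&(z<.3)&(P[...,0]>.1)&(P[...,0]<.85)&(np.abs(P[...,1])<.75)).astype(np.uint8)
n,l,st,c=cv2.connectedComponentsWithStats(m)
for i in range(1,n):
    if st[i,4]>25: k=l==i; print(st[i,4],np.nanmedian(P[k],0).round(3),d[0][k].mean(0).round())
```

```text
943 [0.77  0.339 0.045] [98. 41. 17.]
384 [0.737 0.146 0.082] [140.  67.  32.]
615 [ 0.734 -0.258  0.064] [ 90.  99. 104.]
2481 [0.548 0.291 0.177] [124. 135. 143.]
5838 [ 0.485 -0.317  0.068] [126. 126. 123.]
166 [0.415 0.243 0.02 ] [ 21.  33. 219.]
136 [ 0.357 -0.15   0.047] [ 42. 148. 191.]
26 [ 0.103 -0.017  0.014] [ 79.  94. 101.]
```

```bash
python3 -c "
from station import manip
print(manip.hand_in())"
```

```text
the job is handed in; nothing more can be done
None
```

The job is handed in; no verdict came back. All three servos present are in the bin on the pan (centre within about 3 mm), the count key was pressed to its stop, the plunger bar is back at its starting height and twist, and the weight stands on the bench.

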